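Step the cover plate under the centring pointer

TASK

Before stud welding, dry-run two spots on the cover plate, which is clamped to a tray on x-y slides with a black knob to move it by. Slide the tray until the fixed pointer stands over the yellow dot and pause there for a second or two; then slide on until the pointer stands over the blue dot, let go and leave it there.

Things in the scene. Friction and masses are not known exactly. Their poses are not given: they have to be found in the camera images.
- knob (a point): Upright black knob, 26 mm diameter, 54 mm tall, at the robot-side end of the tray. Point: on its axis, 38 mm above the tray, 96 mm above the bench. Its axes are the tray's: x towards the plate (plate middle 170 mm on), y left, z up. The tray slides level along its own x and y, 65 mm either way of pointer-over-plate-middle; never turns or lifts. About 2 N per slide, stays where left.
- pointer (a point): Tip of the fixed brass pointer, aimed straight down, 86 mm above the bench, 20 mm above the plate. Its arm and grey clamps (up to 205 mm above the bench) run from it away from the robot, along the tray's +x, to a column 190 mm beyond, 220 mm tall. The station stands anywhere before the robot, turned up to 0.35 rad.
- yellow_dot: Flat yellow paint dot, 24 mm diameter, on the round dark steel cover plate (150 mm diameter, top 66 mm above the bench) clamped to the tray; origin at the dot's centre on the plate's top. Four dots lie 52 mm from the plate's middle: yellow, red, blue, white, anticlockwise a quarter turn apart; the plate is clamped at any angle. It shifts exactly as the knob does.
- blue_dot: Flat blue paint dot, 24 mm diameter, on the same plate, across its middle from the yellow dot; origin at the dot's centre on the plate's top. It shifts exactly as the knob does.

How it is judged:
On the way, in this order (a step that is already met when the one before it is completed fails the run):
1. the pointer stands over the yellow dot (within 12 mm of its centre seen from above), the tray at rest, for half a second (horizontal distance between pointer and yellow_dot below 0.012 m and linear speed of yellow_dot below 0.02 m/s), for 0.5 s.
2. then the pointer stands over the blue dot (within 12 mm of its centre), the tray at rest (horizontal distance between pointer and blue_dot below 0.012 m and linear speed of blue_dot below 0.02 m/s), for 0.2 s.
At the end, for the whole second after the job is handed in: The pointer stands over the blue dot, within 12 mm of its centre seen from above, the tray at rest (horizontal distance between pointer and blue_dot below 0.012 m and linear speed of blue_dot below 0.01 m/s); the robot touches nothing.
It also fails if it takes over 43 s, if anything falls off the work surface, if the arm or the gripper's body presses on something with over 40 N, if the wrist force passes 120 N, or if a joint passes its speed limit or range.

ROBOT

A 6-joint arm with a two-finger parallel gripper is mounted at the origin on the work surface. World frame = base frame: x ahead of the robot, y to its left, z up, the work surface at z = 0. Lengths are in m, angles in rad, forces in N, time in s.
With the tool pointing down it reaches from about 0.35 to 0.725 m from the base axis. Payload 4.3 kg.
Tool frame: the origin (TCP) lies between the finger pads; the fingertips stand bot.nose_length ahead of it and the grasp point (between the pads) lies 6 mm ahead of it (bot.nose_length is the distance from the TCP to the fingertips, in m); z points along the fingers, y is the line along which they close (so a half turn about z gives the same grasp; the last joint's range is limited). The gripper opens to 85 mm and grips with 20 to 120 N. Pads are 22 mm wide; open, the fingers measure 114 mm over their backs; the gripper's body (76 mm by 85 mm) begins 54 mm behind the grasp point. The pads swing forward as they close: fully open they stand 13 mm farther back than shut.
Start: joints at [-1.303, 0.377, 0.081, 1.274, 0, 1.46], TCP at [0.212, -0.534, 0.256] pointing down, gripper open.
Joint ranges: [-2.72, 2.72], [-0.84, 1.66], [-1.02, 1.22], [-1.77, 2.12], [-1.37, 1.28], [-3.14, 3.14]. Speed limits (rad/s): [2.57, 2.57, 3.14, 3.14, 3.14, 3.14].

INTERFACE

Orientations are given as a unit quaternion [w, x, y, z].
In Python, from cell import bot gives the robot as it stands.
- The arm moves only by the shell command python3 -m handwheel 'ROWS' [FORCE]. ROWS is JSON, a list of rows, each a list of 7 numbers: the turn, a rotation vector about the tool's x, y, z in degrees, then the shift along the tool's x, y, z in cm, then the gripper's target within -1 to 1 (shut at 1, half-way at 0, fully open at -1). In form: [[rx, ry, rz, tx, ty, tz, fingers], ...]. A call has 1 to 5 rows; each row is the pose to reach, as a shift and turn from the pose commanded when the call began, along the tool's axes at that moment; what a row does not reach only later rows make up. A row lasts 1/10 s, in which the tool goes at most 50 mm and 8.59 degrees, less where a joint would pass 70% of its speed; a pose out of reach is approached as far as the arm can. A call with a gripper value outside its range is refused whole. The fingers move at their own pace and stop on an object; FORCE is the grip in N (left out, the last holds). Time passes only in rows, so rows that repeat a pose let the fingers close. It gives the time, the measured TCP pose, the force, the opening and the grip force at its end, in the units of the state.
- bot.get_state(): the state, without advancing time (a new reading comes with each control period).
- bot.snapshot(name): name is "scene" or "top" or "wrist"; returns a dict with "color" (400x640x3 uint8, blue, green, red), "vertical_fov" (degrees; the focal length in pixels is half the picture's height over the tangent of half this angle, whatever the lens; pixels are square), "cx", "cy" (the principal point, pixels), "R" (3x3) and "t" (3): a world point X has camera coordinates R X + t; the wrist camera has in their place "mount" (4x4, takes a point from camera to tool coordinates, whose origin is the TCP and whose axes are the flange's). Camera axes: x right, y down, z forward; pixel columns grow to the right and rows downward; lengths in m; the calibration is good to about 2 mm. A picture is of the moment at which its call begins: read the wrist's pose just before it. There is no depth.
- bot.close_job(): hands the job in; it is judged then, once.
The state is a dict: "time_s": time; "joint_pos": joint angles; "joint_velocities": joint speeds; "effort": joint torques, N m; "eef_pos": TCP position; "tool_rot": TCP orientation; "wrist_force": force on the tool from outside, world axes, zero at the start; "ft_torque": the same for the moment, N m; "opening": opening from 0.0 (shut) to 1.0 (fully open); "grasp_force": force on a finger pad.
Only numpy, scipy, OpenCV 4.12 (cv2) and the standard library are available. Lean on these libraries where they do the work, as an engineer would, in place of code of your own. Each camera call takes 0.05 s, during which the arm holds its last target. There are 200 camera calls.

## Working session

There is one attempt and no reset: what is moved stays moved. The work goes in short steps, Python scripts to look and compute and a shell command to move; the robot and the scene stay as the last step left them, time stands still between calls to the robot, and variables do not carry over. Pictures are saved under pics/ and viewed, at most 10 in all, crops included, and the job is handed in when it is done.

```bash
mkdir -p pics; ls; python3 - <<'E'
from cell import bot
import cv2,numpy as np,pickle
d={}
for n in("scene","top"):
    s=bot.snapshot(n); d[n]=s; cv2.imwrite(f"pics/{n}1.png",s["color"])
    print(n,s["vertical_fov"],s["cx"],s["cy"],np.round(s["R"],3).tolist(),np.round(s["t"],3))
pickle.dump(d,open("s1.pkl","wb"))
print(bot.nose_length,bot.get_state())
E
```

```text
pics
scene 44.13280990887506 315.11949209541666 207.285554210167 [[-0.508, 0.861, -0.001], [0.72, 0.424, -0.55], [-0.473, -0.28, -0.835]] [ 0.328 -0.438  1.088]
top 56.69172528609506 320.55466023965425 200.7574407876909 [[-0.014, -1.0, -0.005], [-0.99, 0.014, -0.143], [0.143, 0.003, -0.99]] [0.052 0.696 0.666]
0.025 {'time_s': 0.1, 'joint_pos': array([-1.30328306e+00,  3.77958123e-01,  7.97804669e-02,  1.27437921e+00,
       -2.74999116e-05,  1.46049904e+00]), 'joint_velocities': array([ 0.000533  , -0.00195911,  0.00283113,  0.00115323, -0.00134621,
        0.00052891]), 'effort': array([ 2.27244582e-04, -4.64691746e+01,  2.70583034e+01,  1.20890522e-02,
       -2.05957454e-04, -1.26934222e-05]), 'eef_pos': array([ 0.21196952, -0.53393769,  0.25548057]), 'tool_rot': array([-8.76469468e-04,  9.82210012e-01,  1.87783699e-01, -8.28323103e-05]), 'wrist_force': array([-0.08431269, -0.60802395, -0.66517304]), 'ft_torque': array([-0.02167944, -0.00665479,  0.04502003]), 'grasp_force': 0.0, 'opening': 1.0034796918095692}
```

View pics/top1.png

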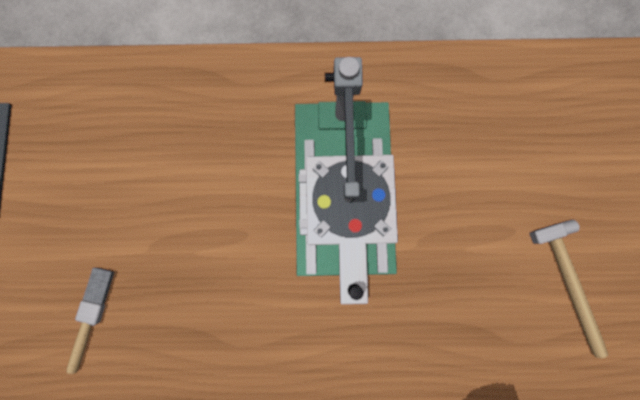

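View pics/scene1.png

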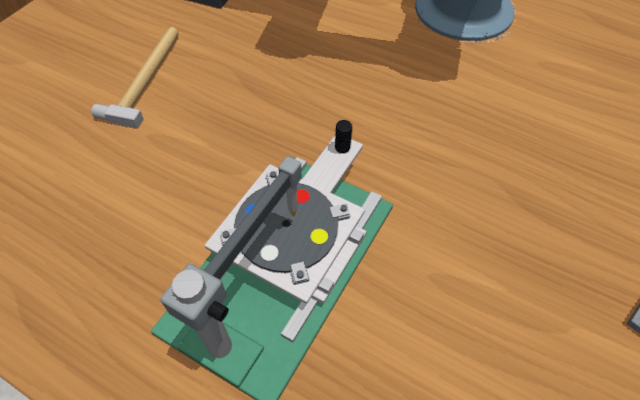

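Top view: yellow (324,201), red (355,225), blue (378,195), white (347,171), knob top (355,290) and the clamp above the pointer (352,189). In the scene view, the pointer tip is near (293,215).

```bash
cat > h.py <<'E'
import cv2,numpy as np
def ray(s,uv):
    f=200/np.tan(np.radians(s["vertical_fov"]/2))
    R=np.array(s["R"]);t=np.array(s["t"])
    d=R.T@np.array([(uv[0]-s["cx"])/f,(uv[1]-s["cy"])/f,1]); return -R.T@t,d
def hit(s,uv,z):
    o,d=ray(s,uv); return (o+d*(z-o[2])/d[2])[:2]
def proj(s,X):
    f=200/np.tan(np.radians(s["vertical_fov"]/2)); c=np.array(s["R"])@X+np.array(s["t"])
    return c[:2]/c[2]*f+[s["cx"],s["cy"]]
HS={"yellow":((22,120,100),(38,255,255)),"red":((0,160,90),(5,255,255)),"blue":((105,150,60),(125,255,255))}
def dots(s,box):
    x0,y0,x1,y1=box; h=cv2.cvtColor(s["color"][y0:y1,x0:x1],cv2.COLOR_BGR2HSV); o={}
    for k,(a,b) in HS.items():
        n,_,st,c=cv2.connectedComponentsWithStats(cv2.inRange(h,a,b))
        if n>1:
            i=1+st[1:,4].argmax(); o[k]=(c[i]+[x0,y0],st[i,4])
    return o
E
python3 - <<'E'
import pickle,cv2,numpy as np
from h import *
d=pickle.load(open("s1.pkl","rb"))
for n,b in(("top",(305,150,400,250)),("scene",(220,170,350,280))):
    for k,(c,a) in dots(d[n],b).items(): print(n,k,c.round(1),a,hit(d[n],c,.066).round(4))
t=d["top"]
print("white",hit(t,(347,171),.066),"knob",hit(t,(355.5,291),.112),hit(d["scene"],(344,126),.112),"clamp",hit(t,(352,189),.2))
c=d["scene"]["color"][150:250,230:360]; cv2.imwrite("pics/c1.png",cv2.resize(c,None,fx=6,fy=6,interpolation=cv2.INTER_CUBIC))
E
```

```text
top yellow [323.8 201.2] 88 [0.6936 0.0358]
top red [354.8 225.1] 90 [ 0.6476 -0.0215]
top blue [378.1 194.5] 107 [ 0.7049 -0.0673]
scene yellow [318.9 236. ] 211 [0.6939 0.0348]
scene red [302.5 195.7] 134 [ 0.6468 -0.0211]
scene blue [249.1 208.1] 42 [ 0.7052 -0.0768]
white [ 0.75125471 -0.00944545] knob [ 0.53173006 -0.0156369 ] [ 0.53174059 -0.0162834 ] clamp [ 0.69268411 -0.00687448]
```

View pics/c1.png

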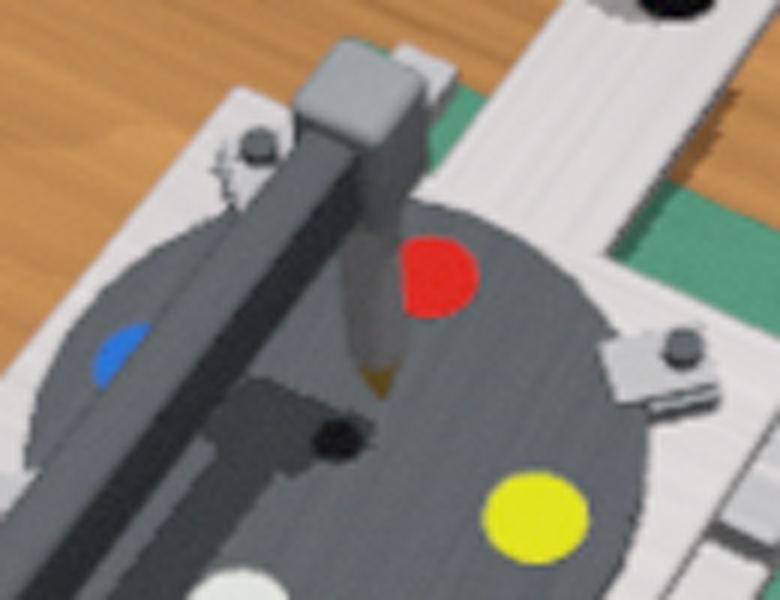

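The crop shows the brass tip at about full-image pixel (293.5, 216.6), with the yellow and red dots clear and the blue one partly hidden. The measurements agree: the knob is 168 mm from the plate middle and the dots are 52 mm from it. Next I move above the knob, about 61 cm away, then turn so the fingers close along world x, which keeps joint 6 mid-range.

```bash
python3 -m handwheel '[[0,0,0,3.3,-2.4,0,-1],[0,0,0,6.5,-4.8,0,-1],[0,0,0,9.8,-7.3,0,-1],[0,0,0,13,-9.7,0,-1],[0,0,0,16.3,-12.1,0,-1]]' 40
python3 -m handwheel '[[0,0,0,3.3,-2.4,0,-1],[0,0,0,6.5,-4.8,0,-1],[0,0,0,9.8,-7.3,0,-1],[0,0,0,13,-9.7,0,-1],[0,0,0,16.3,-12.1,0,-1]]'
python3 -m handwheel '[[0,0,0,3.3,-2.4,0,-1],[0,0,0,6.5,-4.8,0,-1],[0,0,0,9.8,-7.3,0,-1],[0,0,0,13,-9.7,0,-1],[0,0,0,16.3,-12.1,0,-1]]'
python3 -m handwheel '[[0,0,-8,0,0,0,-1],[0,0,-16,0,0,0,-1],[0,0,-24,0,0,0,-1],[0,0,-32,0,0,0,-1],[0,0,-40,0,0,0,-1]]'
python3 -m handwheel '[[0,0,-8,0,0,0,-1],[0,0,-16,0,0,0,-1],[0,0,-24,0,0,0,-1],[0,0,-28.3,0,0,0,-1],[0,0,-28.3,0,0,0,-1]]'
python3 - <<'E'
from cell import bot
from h import *
import pickle
from scipy.spatial.transform import Rotation as Ro
d=pickle.load(open("s1.pkl","rb"))
print("tip",hit(d["scene"],(293.5,216.6),.086).round(4))
st=bot.get_state(); s=bot.snapshot("wrist"); cv2.imwrite("pics/w1.png",s["color"])
T=np.eye(4);T[:3,:3]=Ro.from_quat(np.roll(st["tool_rot"],-1)).as_matrix();T[:3,3]=st["eef_pos"]
C=T@np.array(s["mount"]);s["R"]=C[:3,:3].T;s["t"]=-s["R"]@C[:3,3]
pickle.dump(s,open("w1.pkl","wb"))
print(st["time_s"],T[:3].round(4).tolist(),st["joint_pos"].round(2))
for n,X in(("knob",(.5317,-.016,.112)),("tip",(.692,-.007,.086)),("yellow",(.6937,.0355,.066))): print(n,proj(s,np.array(X)).round(0))
E
```

```text
time_s: 0.6
eef_pos: [0.3193, -0.3602, 0.2559]
tool_rot: [-0.0, 0.982, 0.188, -0.0]
wrist_force: [0.2, -0.8, -0.6]
opening: 0.999
grasp_force: 0.0
time_s: 1.1
eef_pos: [0.4261, -0.1876, 0.256]
tool_rot: [-0.0, 0.982, 0.188, -0.0]
wrist_force: [1.5, -0.0, -0.0]
opening: 1.003
grasp_force: 0.0
time_s: 1.6
eef_pos: [0.533, -0.0151, 0.2559]
tool_rot: [-0.0, 0.982, 0.188, -0.0]
wrist_force: [0.3, 0.0, 0.0]
opening: 1.002
grasp_force: 0.0
time_s: 2.1
eef_pos: [0.5323, -0.0166, 0.2557]
tool_rot: [-0.0, 0.857, 0.515, -0.001]
wrist_force: [-0.3, -0.0, -0.5]
opening: 1.0
grasp_force: 0.0
time_s: 2.6
eef_pos: [0.5324, -0.0166, 0.2558]
tool_rot: [-0.0, 0.708, 0.707, -0.0]
wrist_force: [1.5, 0.1, -0.2]
opening: 1.002
grasp_force: 0.0
tip [ 0.695  -0.0059]
2.6 [[0.0011, 1.0, -0.0011, 0.5324], [1.0, -0.0011, 0.0001, -0.0166], [0.0001, -0.0011, -1.0, 0.2558]] [-0.15  0.29 -0.04  1.24 -0.    1.42]
knob [318. 191.]
tip [498. 172.]
yellow [497. 121.]
```

View pics/w1.png

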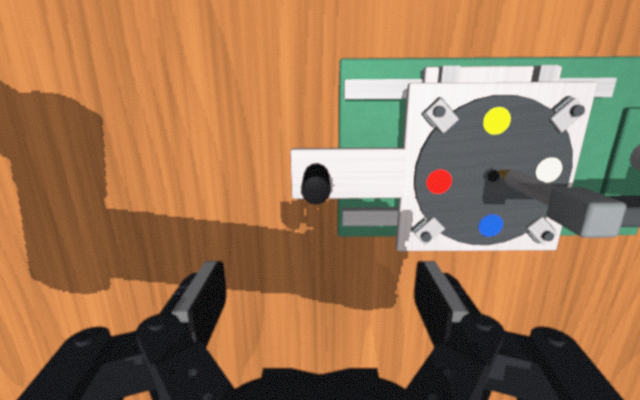

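The wrist view shows the knob top at about (317,187), yellow (497,121), red (439,181), blue (491,225) and the brass tip near (500,173). This matches the predictions. Now I measure from here.

```bash
python3 - <<'E'
from h import *
import pickle
s=pickle.load(open("w1.pkl","rb")); d=pickle.load(open("s1.pkl","rb"))
for k,(c,a) in dots(s,(400,80,600,250)).items(): print(k,c.round(1),a,hit(s,c,.066).round(4))
h=cv2.cvtColor(s["color"][150:200,480:530],cv2.COLOR_BGR2HSV)
m=(h[...,1]>110)&(h[...,2]>40); yx=np.argwhere(m)+[150,480]; i=yx[:,1].argmin(); print("brass",len(yx),yx.min(0),yx.max(0),yx[i][::-1],hit(s,yx[i][::-1],.086).round(4))
g=s["color"][150:220,285:350].max(2)<25; y,x=np.argwhere(g).mean(0); yy=np.argwhere(g)+[150,285]; print("knob dark",yy.min(0),yy.max(0),hit(s,(317,yy[:,0].min()+14),.112))
o1,d1=ray(d["scene"],(293.5,216.6)); o2,d2=ray(s,yx[i][::-1])
k=np.linalg.lstsq(np.c_[d1,-d2],o2-o1,rcond=None)[0]; print("tri",o1+d1*k[0],o2+d2*k[1])
cv2.imwrite("pics/c2.png",np.hstack([cv2.resize(s["color"][150:205,470:540],(560,440),interpolation=2),cv2.resize(s["color"][155:210,295:325],(240,440),interpolation=2)]))
E
```

```text
yellow [496.4 120.3] 616 [0.6933 0.0364]
red [438.7 181.3] 470 [ 0.6475 -0.0211]
blue [490.4 225. ] 417 [ 0.7048 -0.0669]
brass 42 [171 498] [178 507] [498 172] [ 0.692  -0.0068]
knob dark [165 305] [183 328] [ 0.53084782 -0.00599896]
tri [ 0.69348763 -0.00696851  0.08300008] [ 0.69354768 -0.00754197  0.08317927]
```

View pics/c2.png

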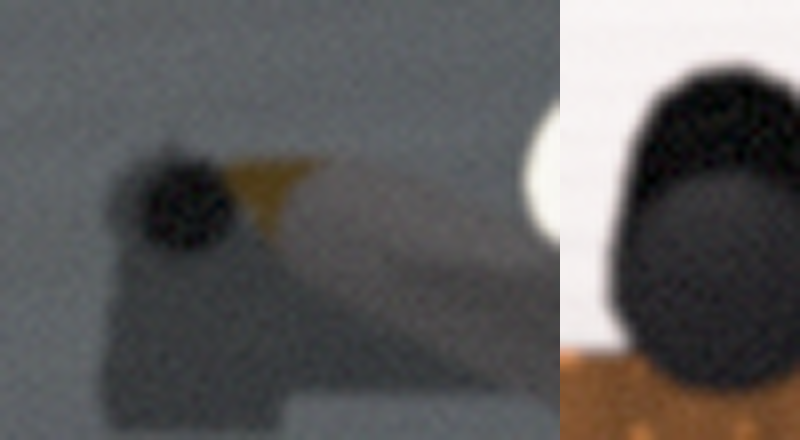

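The tip is at (0.6935, −0.0065) and the knob at (0.5317, −0.016), and the TCP is already above it. I descend to z = 0.102 and grip.

```bash
python3 -m handwheel '[[0,0,0,0,0,3,-1],[0,0,0,0,0,6,-1],[0,0,0,0,0,9,-1],[0,0,0,0,0,12,-1],[0,0,0,0,0,14,-1]]' 40
python3 -m handwheel '[[0,0,0,0,0,1.4,-1],[0,0,0,0,0,1.4,0],[0,0,0,0,0,1.4,1],[0,0,0,0,0,1.4,1],[0,0,0,0,0,1.4,1]]' 40
python3 -m handwheel '[[0,0,0,0,0,0,1],[0,0,0,0,0,0,1],[0,0,0,0,0,0,1],[0,0,0,0,0,0,1],[0,0,0,0,0,0,1]]' 40
```

```text
time_s: 3.15
eef_pos: [0.5313, -0.0165, 0.114]
tool_rot: [-0.001, 0.708, 0.706, -0.001]
wrist_force: [-1.1, -0.7, -0.1]
opening: 0.999
grasp_force: 0.0
time_s: 3.65
eef_pos: [0.5328, -0.0168, 0.1033]
tool_rot: [0.0, 0.708, 0.707, -0.0]
wrist_force: [-4.0, -0.7, 3.0]
opening: 0.332
grasp_force: 1.7
time_s: 4.15
eef_pos: [0.5333, -0.0168, 0.1033]
tool_rot: [0.001, 0.707, 0.707, 0.0]
wrist_force: [-1.1, -0.1, 4.2]
opening: 0.297
grasp_force: 39.4
```

Gripped. Yellow needs a shift of about (0, −4.3 cm), which is −4.3 cm along tool x.

```bash
python3 -m handwheel '[[0,0,0,-0.5,0,0,1],[0,0,0,-1.2,0,0,1],[0,0,0,-2,0,0,1],[0,0,0,-2.8,0,0,1],[0,0,0,-3.4,0,0,1]]'
python3 -m handwheel '[[0,0,0,-0.5,0,0,1],[0,0,0,-0.9,0,0,1],[0,0,0,-0.9,0,0,1],[0,0,0,-0.9,0,0,1],[0,0,0,-0.9,0,0,1]]'
python3 - <<'E'
from cell import bot
from h import *
for n,b in(("top",(290,140,420,260)),("scene",(200,150,380,300))):
    s=bot.snapshot(n); cv2.imwrite(f"pics/{n}2.png",s["color"])
    for k,(c,a) in dots(s,b).items(): print(n,k,c.round(1),a,(hit(s,c,.066)-[.6935,-.0065]).round(4))
cv2.imwrite("pics/c3.png",cv2.resize(s["color"][150:250,230:360],None,fx=6,fy=6,interpolation=2))
E
```

```text
time_s: 4.65
eef_pos: [0.5334, -0.0506, 0.1032]
tool_rot: [0.0, 0.707, 0.707, 0.001]
wrist_force: [-0.6, 2.9, 5.1]
opening: 0.291
grasp_force: 39.5
time_s: 5.15
eef_pos: [0.5335, -0.0602, 0.1032]
tool_rot: [0.001, 0.708, 0.707, 0.0]
wrist_force: [-1.3, -1.3, 5.6]
opening: 0.293
grasp_force: 39.5
top yellow [346.1 200.1] 31 [0.0015 0.0001]
top red [377.9 222.1] 95 [-0.0409 -0.0585]
top blue [401.1 191.5] 105 [ 0.0166 -0.1044]
scene yellow [290.8 225.1] 206 [ 0.0054 -0.0024]
scene red [269.3 183.4] 14 [-0.0405 -0.0696]
scene blue [227.3 200.5] 172 [ 0.0169 -0.1058]
```

View pics/c3.png

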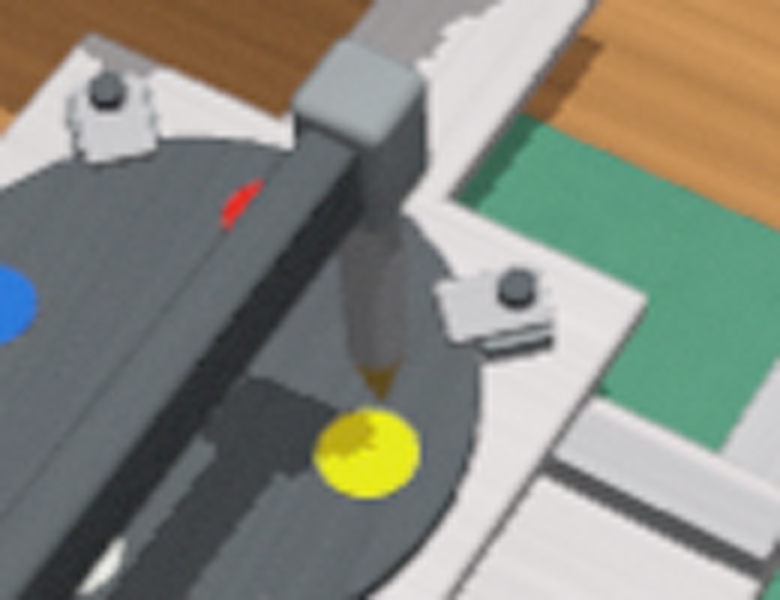

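The scene view shows the tip just above the yellow dot (dot centre at crop (367,453), tip at (381,400)), so it is within about 4 mm. I make a small trim, pause for about 1.5 s, then move on to blue, a shift of (−1.2, +10.4) cm.

```bash
python3 -m handwheel '[[0,0,0,0,-0.1,0,1],[0,0,0,0.1,-0.2,0,1],[0,0,0,0.1,-0.2,0,1],[0,0,0,0.1,-0.2,0,1],[0,0,0,0.1,-0.2,0,1]]'
for i in 1 2; do python3 -m handwheel '[[0,0,0,0,0,0,1],[0,0,0,0,0,0,1],[0,0,0,0,0,0,1],[0,0,0,0,0,0,1],[0,0,0,0,0,0,1]]' | head -2; done
python3 -m handwheel '[[0,0,0,0.5,0,0,1],[0,0,0,1.3,-0.1,0,1],[0,0,0,2.3,-0.2,0,1],[0,0,0,3.3,-0.3,0,1],[0,0,0,4.3,-0.4,0,1]]'
python3 -m handwheel '[[0,0,0,1,-0.1,0,1],[0,0,0,2,-0.3,0,1],[0,0,0,3,-0.4,0,1],[0,0,0,4,-0.5,0,1],[0,0,0,4.8,-0.6,0,1]]'
python3 -m handwheel '[[0,0,0,0.6,-0.1,0,1],[0,0,0,1.1,-0.2,0,1],[0,0,0,1.3,-0.2,0,1],[0,0,0,1.3,-0.2,0,1],[0,0,0,1.3,-0.2,0,1]]'
python3 - <<'E'
from cell import bot
from h import *
for n,b in(("top",(260,140,420,260)),("scene",(200,150,420,330))):
    s=bot.snapshot(n)
    for k,(c,a) in dots(s,b).items(): print(n,k,c.round(1),a,(hit(s,c,.066)-[.6935,-.0065]).round(4))
cv2.imwrite("pics/c4.png",cv2.resize(s["color"][150:250,230:360],None,fx=6,fy=6,interpolation=2))
E
```

```text
time_s: 5.75
eef_pos: [0.532, -0.0592, 0.1032]
tool_rot: [0.001, 0.708, 0.707, 0.001]
wrist_force: [0.8, -1.7, 5.0]
opening: 0.289
grasp_force: 39.6
time_s: 6.25
eef_pos: [0.532, -0.0592, 0.1032]
time_s: 6.75
eef_pos: [0.532, -0.0592, 0.1032]
time_s: 7.25
eef_pos: [0.528, -0.0157, 0.1032]
tool_rot: [0.001, 0.708, 0.707, 0.001]
wrist_force: [2.3, -2.3, 5.9]
opening: 0.295
grasp_force: 39.6
time_s: 7.75
eef_pos: [0.522, 0.0326, 0.1032]
tool_rot: [0.001, 0.707, 0.707, 0.001]
wrist_force: [1.3, -2.7, 5.8]
opening: 0.291
grasp_force: 39.7
time_s: 8.25
eef_pos: [0.5197, 0.0459, 0.1032]
tool_rot: [0.001, 0.707, 0.707, 0.001]
wrist_force: [1.1, -0.4, 6.8]
opening: 0.293
grasp_force: 39.7
top yellow [293.4 206.4] 5 [-0.009   0.0997]
top red [322.2 230.5] 26 [-0.0552  0.046 ]
top blue [343.5 200.9] 51 [0.0002 0.0051]
scene yellow [361.2 251.2] 221 [-0.0084  0.1038]
scene red [340.9 209.5] 175 [-0.0544  0.0464]
scene blue [293.4 224.8] 186 [0.003  0.0004]
```

View pics/c4.png

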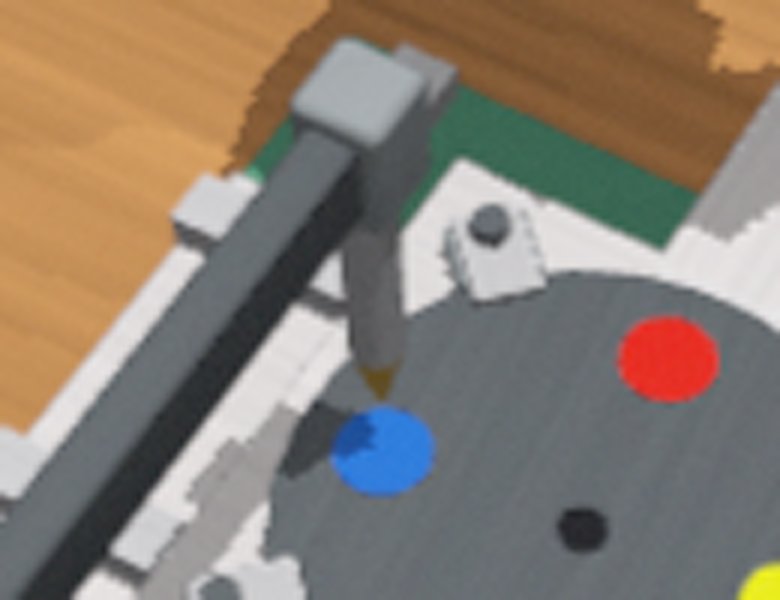

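The blue dot (crop (383,450)) is directly under the tip (crop (381,400)), within about 2 mm. I release gently, rise straight up and check again.

```bash
python3 -m handwheel '[[0,0,0,0,0,0,0.3],[0,0,0,0,0,0,0],[0,0,0,0,0,0,-0.5],[0,0,0,0,0,0,-1],[0,0,0,0,0,0,-1]]'
python3 -m handwheel '[[0,0,0,0,0,0,-1],[0,0,0,0,0,-1,-1],[0,0,0,0,0,-3,-1],[0,0,0,0,0,-6,-1],[0,0,0,0,0,-9,-1]]'
python3 -m handwheel '[[0,0,0,0,0,-2,-1],[0,0,0,0,0,-3,-1],[0,0,0,0,0,-3,-1],[0,0,0,0,0,-3,-1],[0,0,0,0,0,-3,-1]]'
python3 - <<'E'
from cell import bot
from h import *
for n,b in(("top",(260,140,420,260)),("scene",(200,150,420,330))):
    s=bot.snapshot(n)
    for k,(c,a) in dots(s,b).items(): print(n,k,c.round(1),a,(hit(s,c,.066)-[.6935,-.0065]).round(4))
E
```

```text
time_s: 8.85
eef_pos: [0.5184, 0.0454, 0.102]
tool_rot: [-0.0, 0.707, 0.707, -0.0]
wrist_force: [-0.4, -0.1, -0.5]
opening: 0.982
grasp_force: 0.0
time_s: 9.35
eef_pos: [0.5184, 0.0453, 0.1937]
tool_rot: [-0.0, 0.707, 0.707, -0.0]
wrist_force: [0.6, 0.0, 0.4]
opening: 0.997
grasp_force: 0.0
time_s: 9.85
eef_pos: [0.5179, 0.0453, 0.2209]
tool_rot: [-0.001, 0.707, 0.707, -0.001]
wrist_force: [0.2, -0.4, 0.2]
opening: 1.004
grasp_force: 0.0
top yellow [288.5 206. ] 2 [-0.0081  0.109 ]
top red [318.8 228.9] 12 [-0.0521  0.0523]
top blue [343.5 200.9] 51 [0.0001 0.0051]
scene yellow [361.3 251.2] 220 [-0.0084  0.1039]
scene red [341.  209.5] 175 [-0.0544  0.0465]
scene blue [293.4 224.8] 186 [0.003  0.0004]
```

The blue dot has not moved since the release.

```bash
python3 -c "
from cell import bot
print(bot.close_job())"
```

```text
the job is handed in; nothing more can be done
None
```

The pointer paused over the yellow dot for about 1.5 s and now stands over the blue dot, about 3 mm off centre by the scene camera, with the knob released and the arm clear; the job is handed in, but no verdict came back.

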